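# Sound the jig socket and fit the matching rest post

### The arm

A 7-joint arm with a two-finger parallel gripper is mounted at the origin on the work surface. World frame = base frame: x ahead of the robot, y to its left, z up, the work surface at z = 0. Lengths are in m, angles in rad, forces in N, time in s.
With the tool pointing down it reaches from about 0.4 to 0.85 m from the base axis. Payload 6.9 kg.
Tool frame: the origin (TCP) lies at the centre of the arm's flange, where the gripper is bolted on; the fingertips stand 173 mm ahead of it and the grasp point (between the pads) lies 155 mm ahead of it (env.pinch_z is the distance from the TCP to the grasp point, in m); x points along the fingers, y is the direction in which the jaws open and shut, and the axes are right-handed (so a half turn about x gives the same grasp; the last joint's range is limited). The gripper opens to 85 mm and grips with 20 to 120 N. Pads are 22 mm wide; open, the fingers measure 114 mm over their backs; the gripper's body (76 mm by 85 mm) begins 54 mm behind the grasp point. The pads swing forward as they close: fully open they stand 13 mm farther back than shut.
Start: joints at [-1.19, 0.507, -0.238, 1.5, 0.126, 1.149, -0.155], TCP at [0.17, 0.601, 0.405] pointing down, gripper open.
Joint ranges: [-3.08, 3.08], [-0.24, 2.05], [-1.43, 1.35], [0, 2.5], [-1.52, 4.66], [0.17, 1.96], [-2.89, 2.89]. Speed limits (rad/s): [2.39, 2.39, 3.14, 3.14, 3.14, 3.14, 3.14].

### API

Orientations are given as a 3x3 rotation matrix whose columns are the frame's x, y, z axes.
In Python, from station import env, viewer gives the robot as it stands. The module is installed in compiled form; this text tells all that it offers.
- The arm moves only by the tool apply_moves, never from a script. Its argument "plan" is one flat list of numbers, 4 for each row, row after row: the shift along the tool's x, y, z in mm, then the turn about the tool's x in rad. A call has 1 to 10 rows; each row is the pose to reach, as a shift and turn from the pose commanded when the call began, along the tool's axes at that moment; what a row does not reach only later rows make up. A row lasts 1/12 s, in which the tool goes at most 41.7 mm and 7.16 degrees, less where a joint would pass 70% of its speed; a pose out of reach is approached as far as the arm can. A call with a gripper value outside its range is refused whole. "hand" is the opening, from 0 (shut) to 1 (fully open), set as the call begins (left out, the last holds). The fingers move at their own pace and stop on an object; the grip force is fixed at half the most. Time passes only in rows, so rows that repeat a pose let the fingers close. It gives the time, the measured TCP pose, the force and the opening at its end, in the units of the state.
- env.sense(): the state, without advancing time (a new reading comes with each control period).
- viewer.read_camera(name): name is "scene" or "side" or "wrist"; returns a dict with "frame" (480x640x3 uint8, blue, green, red), "K" (3x3 intrinsics, pixels), "k1" (the pictures are not rectified: a ray, as slopes to the right and down, at radius r is drawn at 1 + k1 r^2 times it, then the intrinsics apply), "origin" and "rotation" of the camera in the world; the wrist camera has in their place "hand_eye" (4x4, takes a point from camera to tool coordinates, whose origin is the TCP and whose axes are the tool frame's). Camera axes: x right, y down, z forward; pixel columns grow to the right and rows downward; lengths in m; the calibration is good to about 2 mm. A picture is of the moment at which its call begins: read the wrist's pose just before it. There is no depth.
- env.sign_off(): hands the job in, once; it reports no verdict.
The state is a dict: "time": time; "joint_pos": joint angles; "qd": joint speeds; "effort": joint torques, N m; "ee_pos": TCP position; "tool_rot": TCP orientation; "contact_force": force on the tool from outside, world axes, zero at the start; "torque": the same for the moment, N m; "finger_gap": finger opening in m.
Only numpy, scipy, OpenCV 4.12 (cv2) and the standard library are available. Lean on these libraries where they do the work, as an engineer would, in place of code of your own. Each camera call takes 0.05 s, during which the arm holds its last target.

### The job

Gently probe the blue socket of the weld jig with the orange-handled depth rod, down to its hidden stop, to find how deep it is, and put the rod back upright in its stand. Then lower into the socket, gently and until it rests on the stop, the one post of the four whose top comes nearest to the level of the jig's fixed rest post. Leave the other three posts standing in their rack and do not disturb the other things on the bench.

Things in the scene. Friction and masses are not known exactly. Their poses are not given: they have to be found in the camera images.
- jig_mouth (a point): Centre of the open upper end of the jig's socket bore, level with the flat column top, 70 mm above the bench. z up, x towards the fixed rest post, whose axis is 90 mm away. The round bore, 19.3 mm wide with a small lead-in chamfer, is blind: a flat stop 18 to 56 mm below the mouth closes it; it is sprung, giving 1 mm per 6 N (set differently each time, not reported).
- jig_rest_top (a point): Centre of the top of the jig's fixed steel rest post (18 mm diameter), 110 mm above the bench, so 40 mm above the socket's mouth.
- rod_grip (a point): Depth rod: centre of its orange round grip, 22 mm in diameter, 40 mm long; it stands upright in its stand at the start. Below the grip is a 12 mm steel shaft, 85 mm long, its flat tip 105 mm below this point; total length 125 mm, about 0.12 kg. z along the rod, away from the tip. Round: its yaw means nothing.
- rod_tip (a point): Flat lower end of the depth rod, on its axis; z along the rod towards the grip.
- stand: Stand of the depth rod, fixed: black block 44 x 44 mm on a plate 84 x 84 x 8 mm, top 50 mm above the bench, with a vertical round hole 17 mm wide and 42 mm deep at its centre. Origin at the centre of its underside. The rod's tip rests 8 mm above the bench in it.
- rack: Wooden post rack, fixed, 225 x 55 x 30 mm (long side along its x), origin at the centre of its underside. Four square pockets, 21 mm wide and 20 mm deep, lie in a row along its x, 55 mm apart; a post stands in each (foot 10 mm above the bench), in any order.
- red_mid (a point): Post with a red top band: upright plain steel round post, 18 mm diameter, 62 mm long, chamfered foot, about 0.12 kg; the upper 10 mm is red. This point is its centre, half-way up; z along the post towards the band.
- yellow_mid (a point): Post with a yellow top band: upright plain steel round post, 18 mm diameter, 72 mm long, chamfered foot, about 0.14 kg; the upper 10 mm is yellow. This point is its centre, half-way up; z along the post towards the band.
- green_mid (a point): Post with a green top band: upright plain steel round post, 18 mm diameter, 82 mm long, chamfered foot, about 0.16 kg; the upper 10 mm is green. This point is its centre, half-way up; z along the post towards the band.
- white_mid (a point): Post with a white top band: upright plain steel round post, 18 mm diameter, 92 mm long, chamfered foot, about 0.18 kg; the upper 10 mm is white. This point is its centre, half-way up; z along the post towards the band.
- post_red: The same red-banded post; origin at the centre of its foot.
- post_yellow: The same yellow-banded post; origin at the centre of its foot.
- post_green: The same green-banded post; origin at the centre of its foot.
- post_white: The same white-banded post; origin at the centre of its foot.
- jig: Weld jig, fixed to the bench: grey steel base plate 190 x 100 x 10 mm (long side along x) with a blue square socket column, 56 x 56 mm, rising to 70 mm above the bench, centred 45 mm along -x, and a bare steel rest post 45 mm along +x. Origin at the centre of the plate's underside.
- rod: The same depth rod; origin at the centre of its tip.
- hammer: Bystander, not to be moved: hand hammer with a wooden handle, about 300 mm long, lying or standing loose on the bench.
- brush: Bystander, not to be moved: flat hand brush with a wooden handle, about 200 mm long, lying or standing loose on the bench.
- tube: Bystander, not to be moved: open square steel tube offcut, 140 x 40 x 40 mm, lying or standing loose on the bench.
- angle: Bystander, not to be moved: angle-iron offcut in red-brown primer, 100 x 40 x 40 mm, lying or standing loose on the bench.
- offcut: Bystander, not to be moved: flat aluminium plate offcut with a weld bead, 110 x 70 x 6 mm, lying or standing loose on the bench.
- tin: Bystander, not to be moved: closed grey tin, 80 mm diameter, 110 mm tall, lying or standing loose on the bench.
Not all that is in view belongs to the job. What is shaped like the rod but turquoise is not meant. Leave any turquoise look-alike of the post_white alone.

How it is judged:
On the way:
1. the depth rod, upright, has been lowered into the socket and rests on its hidden stop (z of rod_tip in the frame of jig_mouth below -0.015 m and horizontal distance between rod_tip and jig_mouth below 0.007 m and angle between rod_tip's own z axis and vertical below 0.2 rad and contact force between rod and stop_pad_c0 above 1 N), for 0.2 s.
At the end, for the whole second after the job is handed in: One post upright (0.1 rad) on the stop in the socket, released, within 4 mm of its axis, its top within 6.5 mm of the fixed rest post's level (the nearest of the four always is); the other three stand within 15 mm of where they began; the depth rod stands fully down in its stand; all at rest (((z of red_mid in the frame of jig_mouth between 0.0025 and 0.0155 m and horizontal distance between red_mid and jig_mouth below 0.004 m and angle between red_mid's own z axis and vertical below 0.1 rad and contact force between post_red and stop_pad_c0 above 0.2 N and distance of each of yellow_mid, green_mid, white_mid from where it was at the start of the episode below 0.015 m and angle between each of yellow_mid, green_mid, white_mid's own z axis and vertical below 0.2 rad) or (z of yellow_mid in the frame of jig_mouth between -0.0025 and 0.0105 m and horizontal distance between yellow_mid and jig_mouth below 0.004 m and angle between yellow_mid's own z axis and vertical below 0.1 rad and contact force between post_yellow and stop_pad_c0 above 0.2 N and distance of each of red_mid, green_mid, white_mid from where it was at the start of the episode below 0.015 m and angle between each of red_mid, green_mid, white_mid's own z axis and vertical below 0.2 rad) or (z of green_mid in the frame of jig_mouth between -0.0075 and 0.0055 m and horizontal distance between green_mid and jig_mouth below 0.004 m and angle between green_mid's own z axis and vertical below 0.1 rad and contact force between post_green and stop_pad_c0 above 0.2 N and distance of each of red_mid, yellow_mid, white_mid from where it was at the start of the episode below 0.015 m and angle between each of red_mid, yellow_mid, white_mid's own z axis and vertical below 0.2 rad) or (z of white_mid in the frame of jig_mouth between -0.0125 and 0.0005 m and horizontal distance between white_mid and jig_mouth below 0.004 m and angle between white_mid's own z axis and vertical below 0.1 rad and contact force between post_white and stop_pad_c0 above 0.2 N and distance of each of red_mid, yellow_mid, green_mid from where it was at the start of the episode below 0.015 m and angle between each of red_mid, yellow_mid, green_mid's own z axis and vertical below 0.2 rad)) and horizontal distance between rod_tip and stand below 0.006 m and height (world z) of rod_tip below 0.014 m and angle between rod_tip's own z axis and vertical below 0.25 rad and linear speed of each of post_red, post_yellow, post_green, post_white, rod below 0.02 m/s); the robot touches nothing.
It fails at once if the rod presses or strikes the jig with more than 30 N (contact force between rod and jig above 30 N).
It fails at once if a post is pressed, struck or dropped against the jig with more than 30 N (contact force between any of post_red, post_yellow, post_green, post_white and jig above 30 N).
It fails at once if a post is dropped into the socket (moves faster than 0.35 m/s in it) ((horizontal distance between post_red and jig_mouth below 0.006 m and z of post_red in the frame of jig_mouth below 0 m and linear speed of post_red above 0.35 m/s) or (horizontal distance between post_yellow and jig_mouth below 0.006 m and z of post_yellow in the frame of jig_mouth below 0 m and linear speed of post_yellow above 0.35 m/s) or (horizontal distance between post_green and jig_mouth below 0.006 m and z of post_green in the frame of jig_mouth below 0 m and linear speed of post_green above 0.35 m/s) or (horizontal distance between post_white and jig_mouth below 0.006 m and z of post_white in the frame of jig_mouth below 0 m and linear speed of post_white above 0.35 m/s)).
It fails at once if a bystander is moved by more than 30 mm (distance of any of hammer, brush, tube, angle, offcut, tin from where it was at the start of the episode above 0.03 m).
It also fails if it takes over 64 s, if anything falls off the work surface, if the arm or the gripper's body presses on something with over 40 N, if the wrist force passes 120 N, or if a joint passes its speed limit or range.

## Working session

There is one attempt and no reset: what is moved stays moved. The work goes in short steps, Python scripts to look and compute and a tool call to move; the robot and the scene stay as the last step left them, time stands still between calls to the robot, and variables do not carry over. Pictures are saved under pics/ and viewed, and the job is handed in when it is done.

Besides the shell and the picture viewer there is one more tool, called as name(argument=value, ...), one argument or row to a line, values as JSON. apply_moves: Moves the arm, as the interface text tells. Its arguments: {"type":"object","properties":{"plan":{"type":"array"},"hand":{"type":"number"}},"required":["plan"]}

```bash
mkdir -p pics; python3 - <<'E'
from station import env, viewer
import cv2
s=env.sense()
print({k:(s[k]) for k in s})
print(env.pinch_z)
for n in ["scene","side","wrist"]:
    c=viewer.read_camera(n); cv2.imwrite(f"pics/{n}0.png",c["frame"])
    print(n,c["K"],c["k1"],c.get("origin"),c.get("rotation"),c.get("hand_eye"))
E
```

```text
{'time': 0.0, 'joint_pos': array([-1.18950353,  0.5083333 , -0.23750934,  1.50117236,  0.12570292,
        1.14888097, -0.15481778]), 'qd': array([-0.00095027,  0.00080111,  0.00044691,  0.00048813,  0.0002609 ,
       -0.0003883 , -0.00041897]), 'effort': array([-1.79365484e-04, -6.20601511e+01, -2.18710184e+00, -2.49655724e+01,
        1.25627432e-02,  1.17960401e-02,  2.71087788e-05]), 'ee_pos': array([0.17021444, 0.60116334, 0.40381803]), 'tool_rot': array([[-4.47644091e-04,  2.72317393e-01,  9.62207377e-01],
       [-1.74851816e-03,  9.62205790e-01, -2.72317758e-01],
       [-9.99998371e-01, -1.80433851e-03,  4.54261717e-05]]), 'contact_force': array([-0.63410044, -0.19314232, -0.0230435 ]), 'torque': array([-0.0107902 , -0.01771649, -0.02551454]), 'finger_gap': 0.0856007601932427}
0.1547
scene [[537.89772631   0.         320.9050826 ]
 [  0.         537.89772631 231.09379898]
 [  0.           0.           1.        ]] -0.13633513186025872 [ 1.25145054 -0.35422011  1.07755262] [[ 0.41622622  0.7174342  -0.5586089 ]
 [ 0.90915423 -0.31895789  0.26777686]
 [ 0.01393956 -0.6193174  -0.78501698]] None
side [[453.95125049   0.         327.82266637]
 [  0.         453.95125049 238.96594716]
 [  0.           0.           1.        ]] -0.045738689076108625 [ 0.06468953 -0.64888133  0.74650602] [[ 0.79471664 -0.38236072  0.47140825]
 [-0.60683535 -0.51749338  0.60328391]
 [ 0.01327858 -0.76550695 -0.6432906 ]] None
wrist [[410.20332936   0.         326.56318223]
 [  0.         410.20332936 243.14117334]
 [  0.           0.           1.        ]] -0.09047890165116271 None None [[-3.37723334e-04 -2.61741475e-01  9.65137962e-01  3.03770372e-02]
 [ 9.99999589e-01  7.23250970e-04  5.46064906e-04  2.14471235e-05]
 [-8.40964801e-04  9.65137750e-01  2.61741123e-01 -6.58190070e-02]
 [ 0.00000000e+00  0.00000000e+00  0.00000000e+00  1.00000000e+00]]
```

View pics/scene0.png

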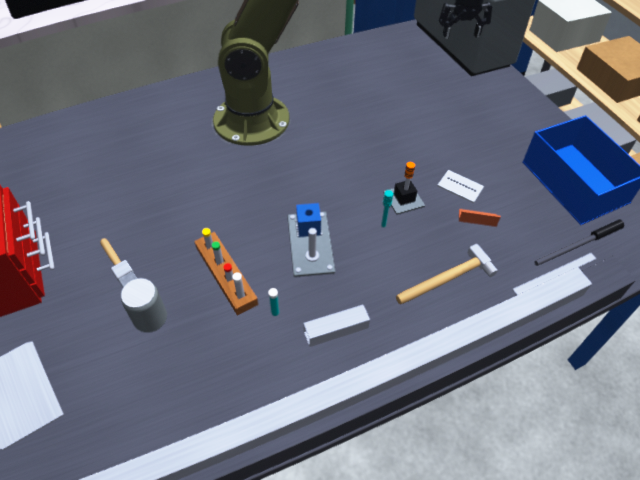

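View pics/side0.png

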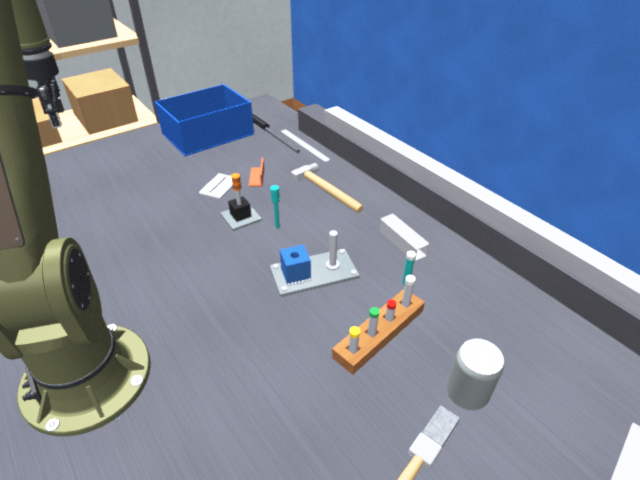

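View pics/wrist0.png

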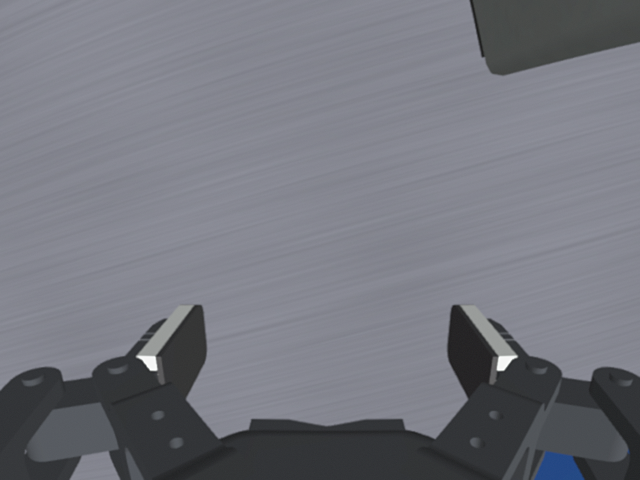

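The scene and side views both show the parts. The orange rod is at scene (410,168) / side (236,182), the socket at (309,212) / (295,256), and the rack posts run from (207,232) to (238,278) in scene. I'll zoom in next.

```bash
python3 - <<'E'
import cv2,numpy as np
def crop(n,x0,y0,w,h,s,out):
    f=cv2.imread(f"pics/{n}0.png")[y0:y0+h,x0:x0+w]
    return cv2.resize(f,None,fx=s,fy=s,interpolation=cv2.INTER_CUBIC)
a=crop("scene",190,215,100,100,4,0);b=crop("scene",280,190,100,100,4,0)
cv2.imwrite("pics/c1.png",np.hstack([a,b]))
a=crop("scene",370,150,100,80,4,0);b=crop("side",210,160,100,80,4,0)
cv2.imwrite("pics/c2.png",np.hstack([a,b]))
a=crop("side",330,240,100,130,4,0);b=crop("side",260,210,100,130,4,0)
cv2.imwrite("pics/c3.png",np.hstack([a,b]))
E
```

```text
(no output)
```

View pics/c1.png

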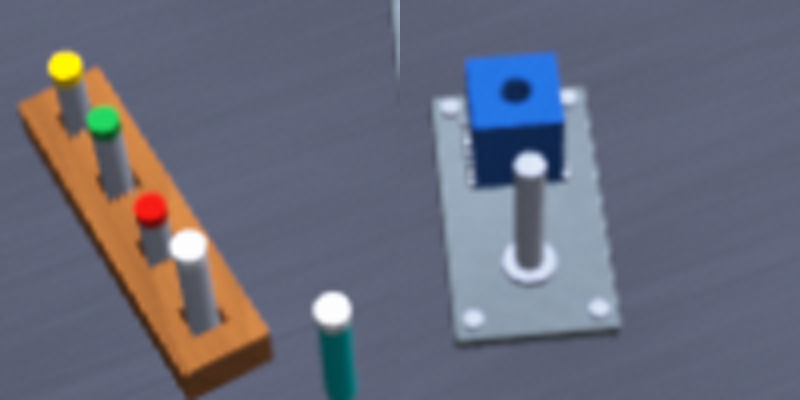

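View pics/c2.png

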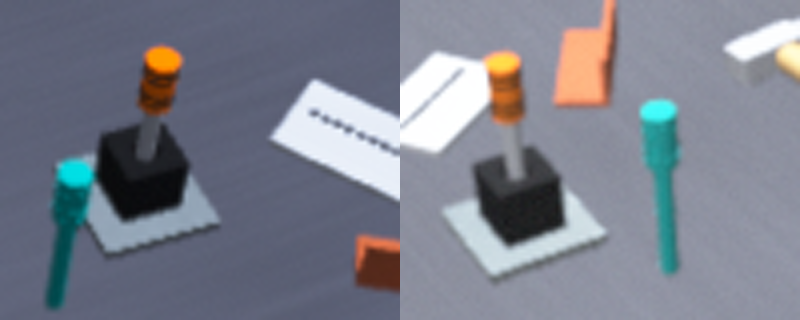

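View pics/c3.png

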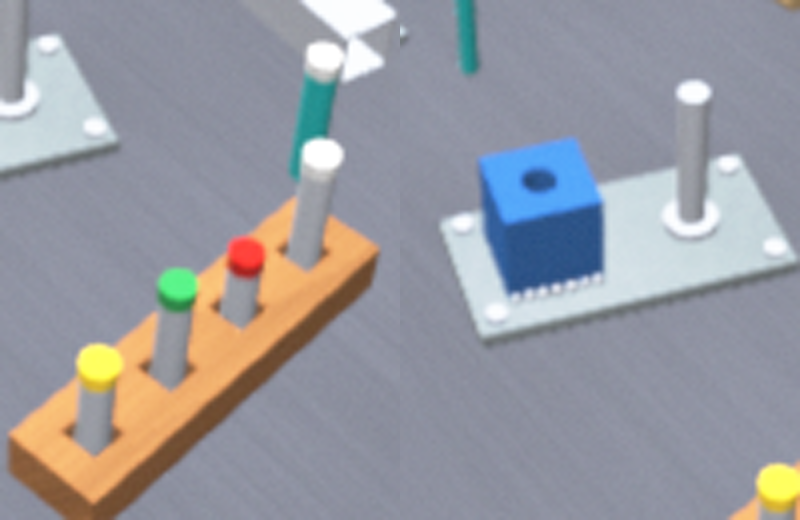

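```bash
cat > h.py <<'E'
import numpy as np,cv2
from station import env,viewer
CAL={}
def cal(n):
    if n not in CAL: CAL[n]=viewer.read_camera(n)
    return CAL[n]
def und(c,p):
    # distorted slopes = s*(1+k1 r^2), r of the undistorted ray
    return cv2.undistortPoints(np.array([[p]],float),c["K"],np.array([c["k1"],0,0,0,0.]))[0,0]
def ray(c,p,o=None,R=None):
    u=und(c,p); R=c["rotation"] if R is None else R; o=c["origin"] if o is None else o
    d=R@np.array([u[0],u[1],1]); return np.array(o,float),d/np.linalg.norm(d)
def tri(rs):
    A=sum(np.eye(3)-np.outer(d,d) for o,d in rs); b=sum((np.eye(3)-np.outer(d,d))@o for o,d in rs)
    x=np.linalg.solve(A,b); return x,[np.linalg.norm(np.cross(x-o,d))*1000 for o,d in rs]
def atz(r,z):
    o,d=r; return o+d*(z-o[2])/d[2]
def wpose(s,c):
    T=np.eye(4);T[:3,:3]=s["tool_rot"];T[:3,3]=s["ee_pos"]; W=T@c["hand_eye"]; return W[:3,3],W[:3,:3]
def proj(c,X,o=None,R=None):
    R=c["rotation"] if R is None else R; o=c["origin"] if o is None else o
    q=R.T@(np.array(X)-o); s=q[:2]/q[2]; s=s*(1+c["k1"]*(s@s)); return c["K"][:2,:2]@s+c["K"][:2,2]
E
python3 - <<'E'
from h import *
P={"yellow":((66,64,190,215),(99,362,330,240),.082),
"green":((103,118,190,215),(178,285,330,240),.092),
"red":((151,206,190,215),(246,253,330,240),.072),
"white":((189,243,190,215),(322,152,330,240),.102),
"tqpost":((333,306,190,215),(324,55,330,240),.092),
"mouth":((116,91,280,190),(139,180,260,210),.07),
"rest":((130,163,280,190),(294,93,260,210),.11),
"rod":((163,58,370,150),(102,62,210,160),.133),
"tqrod":((76,172,370,150),(260,109,210,160),.125)}
np.set_printoptions(precision=4,suppress=True)
for k,(a,b,z) in P.items():
    pa=((a[0]+.5)/4-.5+a[2],(a[1]+.5)/4-.5+a[3]); pb=((b[0]+.5)/4-.5+b[2],(b[1]+.5)/4-.5+b[3])
    ra,rb=ray(cal("scene"),pa),ray(cal("side"),pb)
    x,e=tri([ra,rb]); print(k,x,np.round(e,1),"z?",z,atz(ra,z)[:2],atz(rb,z)[:2], np.hypot(*x[:2]))
print(env.sense()["time"])
E
```

```text
yellow [ 0.4322 -0.2624  0.0828] [0.2 0.2] z? 0.082 [ 0.4314 -0.2621] [ 0.4326 -0.2621] 0.5055949233647191
green [ 0.4864 -0.2552  0.092 ] [0. 0.] z? 0.092 [ 0.4864 -0.2552] [ 0.4865 -0.2552] 0.5493101700397982
red [ 0.5411 -0.2472  0.071 ] [0.1 0.1] z? 0.072 [ 0.5417 -0.2473] [ 0.5404 -0.2479] 0.5948737511177505
white [ 0.5957 -0.2398  0.1035] [0.3 0.3] z? 0.102 [ 0.5945 -0.2393] [ 0.5969 -0.2392] 0.6421034334642866
tqpost [ 0.6584 -0.1811  0.0932] [0.3 0.3] z? 0.092 [ 0.6575 -0.1807] [ 0.6594 -0.1806] 0.6828196174764137
mouth [ 0.4682 -0.0131  0.0693] [0.4 0.4] z? 0.07 [ 0.4691 -0.0137] [ 0.4678 -0.0133] 0.4684116596328947
rest [ 0.5532 -0.042   0.1102] [0.3 0.3] z? 0.11 [ 0.5529 -0.0417] [ 0.5533 -0.0423] 0.5547881096912066
rod [0.4771 0.2611 0.1345] [0.3 0.3] z? 0.133 [0.4761 0.2618] [0.4781 0.2639] 0.5438452995419976
tqrod [0.5342 0.1674 0.1271] [0. 0.] z? 0.125 [0.5327 0.1685] [0.5358 0.1702] 0.5598067249004514
0.25
```

apply_moves(
  plan=[0,-22,35,0,0,-44,70,0,0,-66,105,0,0,-88,140,0,0,-110,175,0,0,-132,210,0,0,-154,245,0,0,-176,280,0,0,-198,315,0,0,-215,342,0],
  hand=0.7,
)

```text
time: 1.08
ee_pos: [0.4428, 0.2982, 0.4048]
tool_rot: [[0.001, 0.275, 0.961], [-0.001, 0.961, -0.275], [-1.0, -0.001, 0.001]]
contact_force: [0.1, 0.4, 0.7]
finger_gap: 0.0595
```

apply_moves(
  plan=[0,-20,32,0,0,-29,46,0,0,-29,46,0,0,-29,46,0],
)

```text
time: 1.42
ee_pos: [0.4776, 0.26, 0.4045]
tool_rot: [[-0.0, 0.275, 0.961], [-0.0, 0.961, -0.275], [-1.0, -0.0, -0.0]]
contact_force: [-0.7, 0.2, 0.4]
finger_gap: 0.0597
```

```bash
python3 - <<'E'
from h import *
s=env.sense();c=viewer.read_camera("wrist");cv2.imwrite("pics/w1.png",c["frame"])
print(s["time"],s["ee_pos"],s["tool_rot"],s["qd"].max(),s["finger_gap"])
o,R=wpose(s,c); print(proj(c,[.4771,.2611,.133],o,R),proj(c,[.4771,.2611,.05],o,R))
E
```

```text
1.4167 [0.47763635 0.2600374  0.40450833] [[-3.42888218e-04  2.74858489e-01  9.61484630e-01]
 [-8.04933271e-05  9.61484676e-01 -2.74858531e-01]
 [-9.99999938e-01 -1.71638849e-04 -3.07557493e-04]] 0.00672696249012758 0.0597034638410877
[327.81486466 242.66839514] [327.49331411 215.81049226]
```

View pics/w1.png

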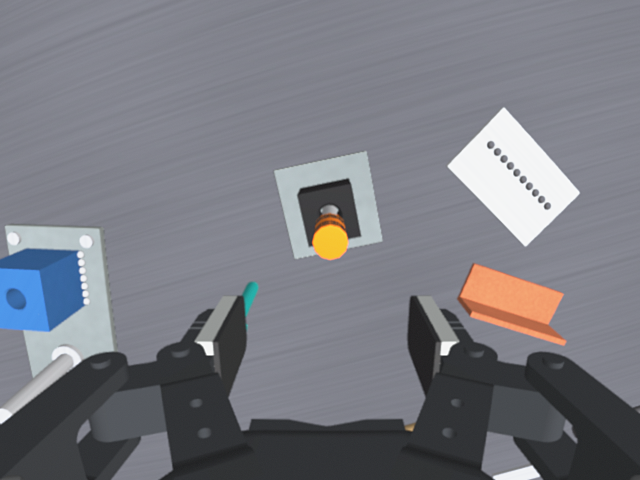

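The wrist view shows the orange rod top at (330.5,241), about 2 px from where I predicted it. The stand block is centred near (328,210).

```bash
cat >> h.py <<'E'
def rel(s,X,pz=None):
    "mm shift in tool axes that brings the grasp point to X"
    pz=env.pinch_z if pz is None else pz
    d=np.array(X)-(s["ee_pos"]+s["tool_rot"][:,0]*pz); return np.round(1000*s["tool_rot"].T@d,1)
E
python3 - <<'E'
from h import *
np.set_printoptions(precision=4,suppress=True)
s=env.sense();c=viewer.read_camera("wrist");o,R=wpose(s,c)
x=atz(ray(c,(330.5,241),o,R),.133);print(x)
print(atz(ray(c,(327,183),o,R),.05), atz(ray(c,(330.5,205),o,R),.09))
print(rel(s,[x[0],x[1],.113]),rel(s,[.4771,.2611,.113]))
E
```

```text
[0.4756 0.2643 0.133 ]
[0.4506 0.2693 0.05  ] [0.4615 0.2687 0.09  ]
[136.9   2.5  -1.7] [136.9  -0.1   0.6]
```

apply_moves(
  plan=[30,1.5,-1,0,60,1.5,-1,0,90,1.5,-1,0,115,1.5,-1,0,130,1.5,-1,0,136,1.5,-1,0,136,1.5,-1,0],
)

```text
time: 2.1
ee_pos: [0.4754, 0.2637, 0.2675]
tool_rot: [[-0.003, 0.27, 0.963], [-0.001, 0.963, -0.27], [-1.0, -0.001, -0.002]]
contact_force: [-0.2, 0.8, -0.0]
finger_gap: 0.0601
```

apply_moves(
  plan=[0,0,0,0,0,0,0,0,0,0,0,0,0,0,0,0,0,0,0,0,0,0,0,0],
  hand=0.0,
)

```text
time: 2.6
ee_pos: [0.4769, 0.2628, 0.2701]
tool_rot: [[0.002, 0.273, 0.962], [0.001, 0.962, -0.273], [-1.0, 0.002, 0.002]]
contact_force: [-1.3, -0.5, 7.2]
finger_gap: 0.0208
```

```bash
python3 - <<'E'
from h import *
s=env.sense();c=viewer.read_camera("wrist");cv2.imwrite("pics/w2.png",c["frame"])
print(s["time"],s["ee_pos"],s["finger_gap"],s["contact_force"],s["torque"])
E
```

```text
2.6 [0.47686536 0.26279924 0.27007592] 0.020830421254079207 [-1.28869272 -0.46851922  7.17837891] [-0.1760362  0.2173177  0.0229232]
```

View pics/w2.png

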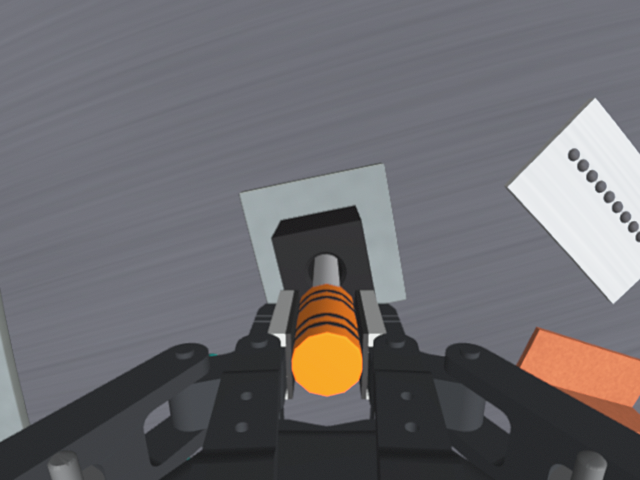

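The gripper holds the rod: the gap is 20.8 mm, and the grip end shows at (327,363). I'll lift it clear and check it in the hand.

apply_moves(
  plan=[-5,0,0,0,-20,0,0,0,-45,0,0,0,-75,0,0,0,-105,0,0,0,-130,0,0,0,-145,0,0,0,-150,0,0,0,-150,0,0,0],
)

```text
time: 3.4
ee_pos: [0.4765, 0.2626, 0.4201]
tool_rot: [[0.002, 0.272, 0.962], [0.001, 0.962, -0.272], [-1.0, 0.002, 0.002]]
contact_force: [-0.8, -0.1, -0.9]
finger_gap: 0.0209
```

apply_moves(
  plan=[0,-15,4,0,0,-45,11,0,0,-80,20,0,0,-115,29,0,0,-150,37,0,0,-185,46,0,0,-220,55,0,0,-250,62,0,0,-264,66,0,0,-268,67,0],
)

```text
time: 4.23
ee_pos: [0.4674, -0.0169, 0.4174]
tool_rot: [[-0.003, 0.277, 0.961], [-0.002, 0.961, -0.277], [-1.0, -0.002, -0.002]]
contact_force: [0.1, 0.1, -1.6]
finger_gap: 0.0204
```

apply_moves(
  plan=[0,0,0,0,0,0,0,0],
)

```text
time: 4.4
ee_pos: [0.468, -0.0125, 0.4179]
tool_rot: [[-0.001, 0.272, 0.962], [0.001, 0.962, -0.272], [-1.0, 0.0, -0.002]]
contact_force: [0.6, 0.4, -1.9]
finger_gap: 0.0204
```

```bash
python3 - <<'E'
from h import *
np.set_printoptions(precision=4,suppress=True)
s=env.sense();c=viewer.read_camera("wrist");cv2.imwrite("pics/w3.png",c["frame"])
ims=[]
for n in ("scene","side"):
    f=viewer.read_camera(n)["frame"];cv2.imwrite(f"pics/{n}3.png",f)
    cc=cal(n)
    p=proj(cc,[.469,-.013,.13]); x,y=int(p[0]),int(p[1])
    print(n,x-50,y-60); ims.append(cv2.resize(f[y-60:y+60,x-50:x+50],None,fx=4,fy=4,interpolation=cv2.INTER_CUBIC))
cv2.imwrite("pics/c4.png",np.hstack(ims))
print(s["time"],s["ee_pos"],s["tool_rot"],s["finger_gap"],s["contact_force"])
E
```

```text
scene 258 135
side 243 173
4.4 [ 0.468  -0.0125  0.4179] [[-0.0015  0.2715  0.9624]
 [ 0.0007  0.9624 -0.2715]
 [-1.      0.0003 -0.0016]] 0.020371440181313646 [ 0.6063  0.3786 -1.941 ]
```

View pics/w3.png

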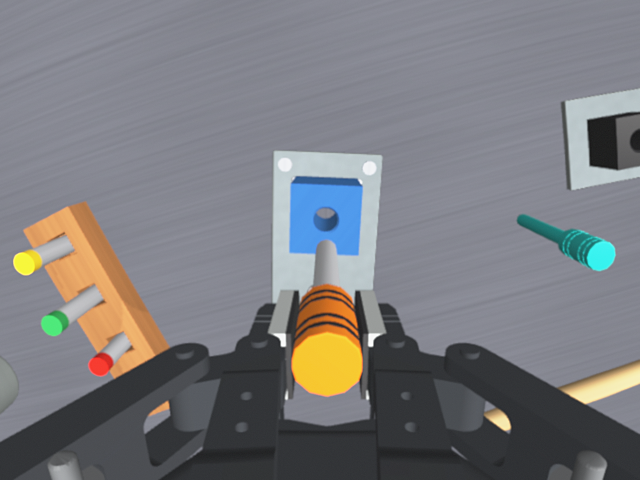

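View pics/c4.png

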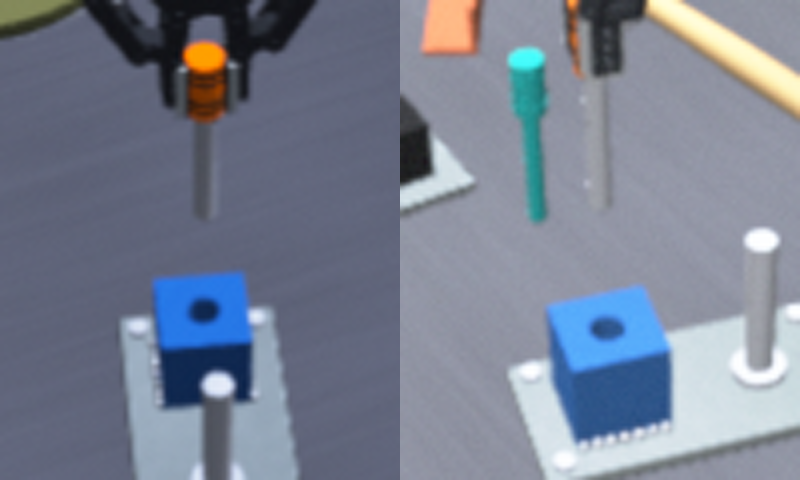

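The rod is upright over the socket. The tip is near crop pixels (205,216) in scene and (200,204) in side, and the mouth shows in the wrist view at (326.5,219).

```bash
python3 - <<'E'
from h import *
np.set_printoptions(precision=4,suppress=True)
g=lambda u,v,x,y:((u+.5)/4-.5+x,(v+.5)/4-.5+y)
sc,si=cal("scene"),cal("side")
def T(a,b,z=None):
    r=[ray(sc,g(*a,258,135)),ray(si,g(*b,243,173))]
    x,e=tri(r);return x,np.round(e,1),[atz(q,z or x[2])[:2] for q in r]
print("tip",T((205,216),(200,204)));print("mouth",T((204,310),(207,328),.07))
print("rest",T((218,385),(362,240),.11))
s=env.sense();c=viewer.read_camera("wrist");o,R=wpose(s,c)
print("mouth w",atz(ray(c,(326.5,219),o,R),.07)); 
print("rodtop w",atz(ray(c,(327,365),o,R),s["ee_pos"][2]-.262+.125))
print("tip w",atz(ray(c,(326.5,244),o,R),s["ee_pos"][2]-.262))
for q in [(288,254),(361,254),(362,189),(292,183)]: print(atz(ray(c,q,o,R),.07))
print(s["ee_pos"])
f=cv2.imread("pics/w3.png")[150:300,250:400];cv2.imwrite("pics/c5.png",cv2.resize(f,None,fx=4,fy=4,interpolation=cv2.INTER_CUBIC))
E
```

```text
tip (array([ 0.4686, -0.012 ,  0.1555]), array([0.9, 0.9]), [array([ 0.4694, -0.0129]), array([ 0.4686, -0.0107])])
mouth (array([ 0.468 , -0.0132,  0.0697]), array([0.1, 0.1]), [array([ 0.4683, -0.0134]), array([ 0.4678, -0.0133])])
rest (array([ 0.5539, -0.0419,  0.1099]), array([0.3, 0.3]), [array([ 0.5542, -0.0423]), array([ 0.5538, -0.0416])])
mouth w [ 0.4687 -0.0128  0.07  ]
rodtop w [ 0.4685 -0.0126  0.2816]
tip w [ 0.4657 -0.0119  0.1566]
[ 0.4881 -0.0506  0.07  ]
[0.5041 0.0063 0.07  ]
[0.4533 0.0203 0.07  ]
[ 0.4341 -0.0308  0.07  ]
[ 0.4681 -0.0127  0.4186]
```

View pics/c5.png

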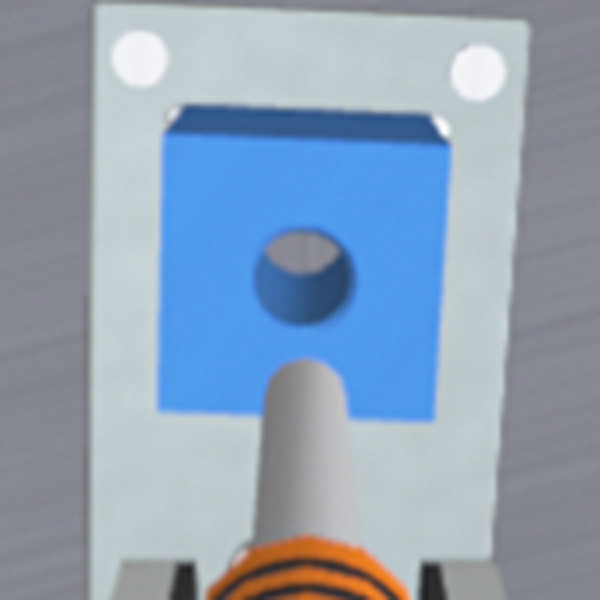

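The tip is aligned with the mouth to about 1 mm, against 3.6 mm of clearance. I'll descend.

apply_moves(
  plan=[10,0,0,0,30,0,0,0,50,0,0,0,65,0,0,0,75,0,0,0,78,0,0,0,78,0,0,0],
)

```text
time: 5.38
ee_pos: [0.4679, -0.0133, 0.3401]
tool_rot: [[-0.001, 0.272, 0.962], [0.0, 0.962, -0.272], [-1.0, -0.0, -0.001]]
contact_force: [-0.0, 0.3, -1.2]
finger_gap: 0.021
```

```bash
python3 - <<'E'
from h import *
s=env.sense();ims=[]
for n,a,b in (("scene",.469,-.013),("side",.469,-.013)):
    f=viewer.read_camera(n)["frame"];p=proj(cal(n),[a,b,.08]);x,y=int(p[0]),int(p[1])
    print(n,x-50,y-60); ims.append(cv2.resize(f[y-60:y+60,x-50:x+50],None,fx=4,fy=4,interpolation=cv2.INTER_CUBIC))
w=viewer.read_camera("wrist")["frame"]
cv2.imwrite("pics/c6.png",np.hstack(ims));cv2.imwrite("pics/w6.png",w)
print(s["ee_pos"],s["contact_force"])
E
```

```text
scene 258 149
side 244 190
[ 0.46794812 -0.01333626  0.3401465 ] [-0.04260503  0.32731198 -1.21828849]
```

View pics/c6.png

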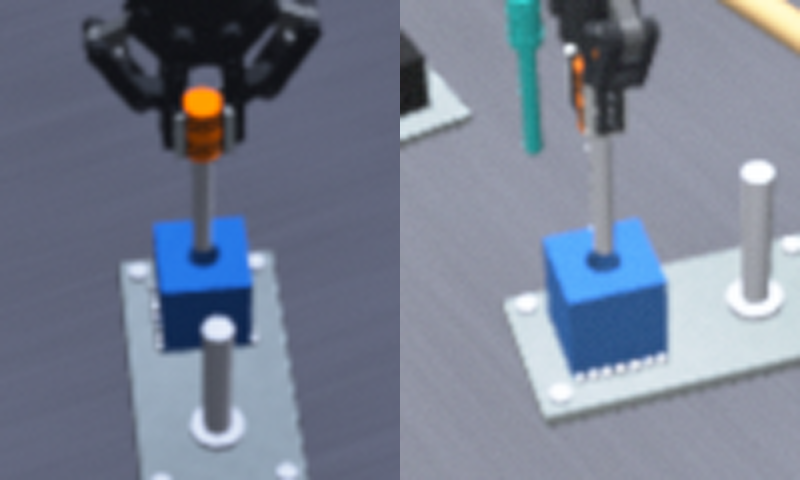

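View pics/w6.png

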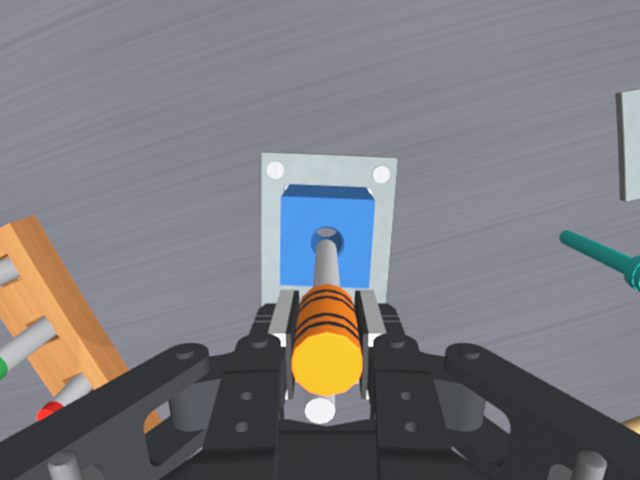

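In all three views the tip sits over the bore, about 8 mm above the mouth (scene crop (203,250), side crop (603,252)). I'll lower it in stages.

apply_moves(
  plan=[3,0,0,0,6,0,0,0,9,0,0,0,12,0,0,0,15,0,0,0,18,0,0,0],
)

```text
time: 6.13
ee_pos: [0.468, -0.0135, 0.3223]
tool_rot: [[-0.0, 0.272, 0.962], [-0.0, 0.962, -0.272], [-1.0, -0.0, -0.0]]
contact_force: [0.3, 1.0, -2.2]
finger_gap: 0.0206
```

apply_moves(
  plan=[2,0,0,0,4,0,0,0,6,0,0,0,8,0,0,0],
)

```text
time: 6.47
ee_pos: [0.4681, -0.0135, 0.3145]
tool_rot: [[0.0, 0.272, 0.962], [-0.0, 0.962, -0.272], [-1.0, -0.0, 0.0]]
contact_force: [-0.6, 0.3, -0.2]
finger_gap: 0.0205
```

apply_moves(
  plan=[2,0,0,0,4,0,0,0,6,0,0,0,6,0,0,0],
)

```text
time: 6.8
ee_pos: [0.4679, -0.0135, 0.3083]
tool_rot: [[-0.001, 0.272, 0.962], [-0.0, 0.962, -0.272], [-1.0, -0.0, -0.001]]
contact_force: [0.8, 0.2, -0.8]
finger_gap: 0.0208
```

apply_moves(
  plan=[2,0,0,0,4,0,0,0,6,0,0,0,6,0,0,0],
)

```text
time: 7.13
ee_pos: [0.4679, -0.0135, 0.3023]
tool_rot: [[-0.001, 0.272, 0.962], [-0.0, 0.962, -0.272], [-1.0, -0.0, -0.001]]
contact_force: [0.0, -0.3, -1.5]
finger_gap: 0.0207
```

apply_moves(
  plan=[2,0,0,0,4,0,0,0,6,0,0,0,6,0,0,0],
)

```text
time: 7.47
ee_pos: [0.4679, -0.0135, 0.2963]
tool_rot: [[-0.001, 0.272, 0.962], [-0.0, 0.962, -0.272], [-1.0, -0.0, -0.001]]
contact_force: [-0.2, 0.8, -1.7]
finger_gap: 0.0209
```

apply_moves(
  plan=[2,0,0,0,4,0,0,0,6,0,0,0,6,0,0,0],
)

```text
time: 7.8
ee_pos: [0.4679, -0.0135, 0.2903]
tool_rot: [[-0.001, 0.272, 0.962], [-0.0, 0.962, -0.272], [-1.0, -0.0, -0.001]]
contact_force: [0.6, -0.1, -1.6]
finger_gap: 0.0207
```

apply_moves(
  plan=[2,0,0,0,4,0,0,0,6,0,0,0,6,0,0,0],
)

```text
time: 8.13
ee_pos: [0.4679, -0.0135, 0.2843]
tool_rot: [[-0.001, 0.272, 0.962], [-0.0, 0.962, -0.272], [-1.0, -0.0, -0.001]]
contact_force: [-0.1, -0.9, -2.0]
finger_gap: 0.0207
```

apply_moves(
  plan=[1,0,0,0,2,0,0,0,3,0,0,0,4,0,0,0],
)

```text
time: 8.47
ee_pos: [0.468, -0.0135, 0.2806]
tool_rot: [[0.0, 0.272, 0.962], [-0.0, 0.962, -0.272], [-1.0, -0.0, 0.0]]
contact_force: [0.1, -0.1, -1.9]
finger_gap: 0.0203
```

apply_moves(
  plan=[1,0,0,0,2,0,0,0,3,0,0,0,3,0,0,0],
)

```text
time: 8.8
ee_pos: [0.468, -0.0135, 0.2775]
tool_rot: [[-0.0, 0.272, 0.962], [-0.0, 0.962, -0.272], [-1.0, -0.0, -0.0]]
contact_force: [-0.8, 0.4, -0.8]
finger_gap: 0.021
```

apply_moves(
  plan=[1,0,0,0,2,0,0,0,2,0,0,0],
)

```text
time: 9.05
ee_pos: [0.4682, -0.0135, 0.2759]
tool_rot: [[0.0, 0.272, 0.962], [-0.0, 0.962, -0.272], [-1.0, 0.0, 0.0]]
contact_force: [-1.7, -0.0, 4.0]
finger_gap: 0.0208
```

apply_moves(
  plan=[0.5,0,0,0,0.5,0,0,0,0.5,0,0,0,0.5,0,0,0,0.5,0,0,0],
)

```text
time: 9.47
ee_pos: [0.4682, -0.0135, 0.2756]
tool_rot: [[0.001, 0.272, 0.962], [-0.0, 0.962, -0.272], [-1.0, 0.0, 0.001]]
contact_force: [-0.7, -0.4, 5.7]
finger_gap: 0.0204
```

```bash
python3 - <<'E'
from h import *
s=env.sense();ims=[]
for n,a,b in (("scene",.469,-.013),("side",.469,-.013)):
    f=viewer.read_camera(n)["frame"];p=proj(cal(n),[a,b,.08]);x,y=int(p[0]),int(p[1])
    print(n,x-50,y-60); ims.append(cv2.resize(f[y-60:y+60,x-50:x+50],None,fx=4,fy=4,interpolation=cv2.INTER_CUBIC))
cv2.imwrite("pics/c7.png",np.hstack(ims))
print(s["time"],s["ee_pos"],s["contact_force"],s["torque"])
E
```

```text
scene 258 149
side 244 190
9.4667 [ 0.46815727 -0.01350554  0.2756306 ] [-0.69344573 -0.35014816  5.70983241] [-0.07026634  0.29076014 -0.00962421]
```

View pics/c7.png

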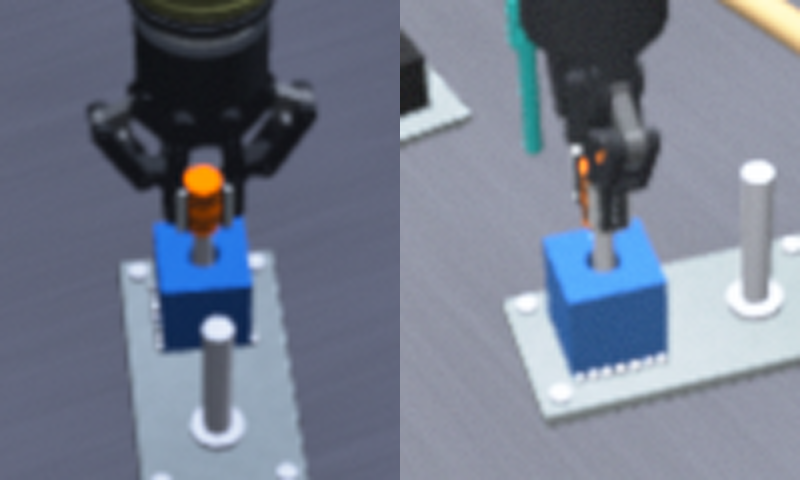

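The rod rests on the stop with about 7 N net force and its tip at z≈0.0137. That puts the unloaded stop about 55 mm below the mouth, so the white post is the right one: its top would sit near +37 mm against the rest post's +40 mm. Next I return the rod.

apply_moves(
  plan=[-4,0,0,0,-15,0,0,0,-35,0,0,0,-60,0,0,0,-85,0,0,0,-110,0,0,0,-130,0,0,0,-142,0,0,0,-145,0,0,0],
)

```text
time: 10.42
ee_pos: [0.4682, -0.0135, 0.4223]
tool_rot: [[0.004, 0.272, 0.962], [-0.0, 0.962, -0.272], [-1.0, 0.001, 0.003]]
contact_force: [-0.2, 0.7, -1.7]
finger_gap: 0.0208
```

apply_moves(
  plan=[0,15,-4,0,0,45,-11,0,0,80,-20,0,0,115,-29,0,0,150,-37,0,0,185,-46,0,0,220,-55,0,0,250,-62,0,0,264,-66,0,0,268,-67,0],
)

```text
time: 11.25
ee_pos: [0.4755, 0.2663, 0.4188]
tool_rot: [[-0.002, 0.267, 0.964], [0.001, 0.964, -0.267], [-1.0, 0.0, -0.003]]
contact_force: [0.1, -1.4, -1.3]
finger_gap: 0.0206
```

apply_moves(
  plan=[20,0,0,0,50,0,0,0,80,0,0,0,90,0,0,0,90,0,0,0],
)

```text
time: 11.67
ee_pos: [0.4759, 0.2612, 0.3273]
tool_rot: [[-0.005, 0.273, 0.962], [-0.004, 0.962, -0.273], [-1.0, -0.005, -0.004]]
contact_force: [-0.0, -1.0, -2.0]
finger_gap: 0.0207
```

```bash
python3 - <<'E'
from h import *
s=env.sense();ims=[]
for n,a,b in (("scene",.4766,.263),("side",.4766,.263)):
    f=viewer.read_camera(n)["frame"];p=proj(cal(n),[a,b,.06]);x,y=int(p[0]),int(p[1])
    print(n,x-50,y-60); ims.append(cv2.resize(f[y-60:y+60,x-50:x+50],None,fx=4,fy=4,interpolation=cv2.INTER_CUBIC))
f=viewer.read_camera("wrist")["frame"];cv2.imwrite("pics/w8.png",f)
cv2.imwrite("pics/c8.png",np.hstack(ims))
cv2.imwrite("pics/c8w.png",cv2.resize(f[150:300,250:400],None,fx=4,fy=4,interpolation=cv2.INTER_CUBIC))
print(s["time"],s["ee_pos"],s["contact_force"],s["torque"])
E
```

```text
scene 356 124
side 188 139
11.6667 [0.47590996 0.26121389 0.32734858] [-0.02570706 -0.99544139 -2.03829593] [-0.01116513  0.02153869  0.01472329]
```

View pics/c8.png

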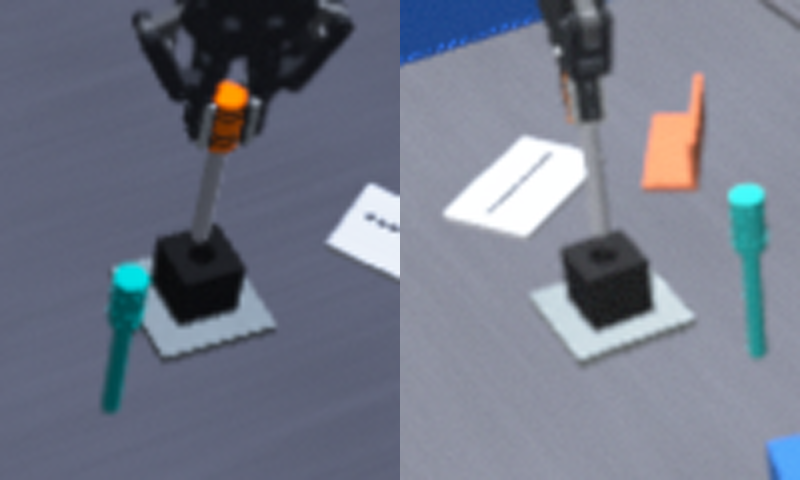

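View pics/c8w.png

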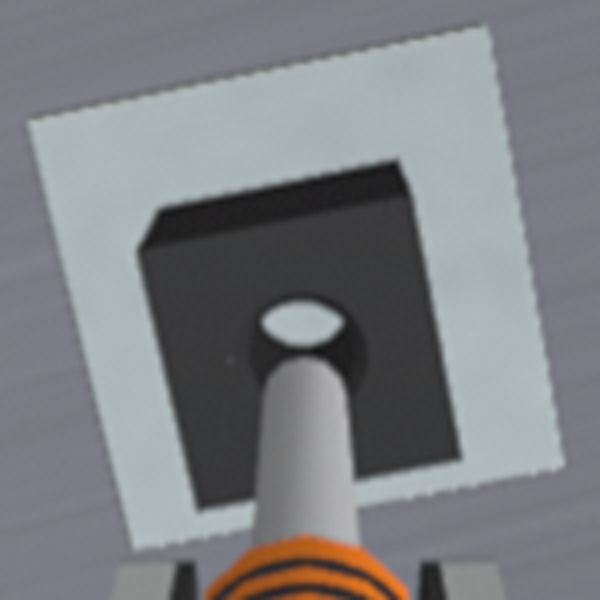

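The tip is about 15 mm above the stand hole. The hole is at wrist (327.1,237.1), scene crop (202,252) and side crop (603,256).

```bash
python3 - <<'E'
from h import *
np.set_printoptions(precision=4,suppress=True)
s=env.sense();c=viewer.read_camera("wrist");o,R=wpose(s,c)
h=atz(ray(c,(327.1,237.1),o,R),.05);zt=s["ee_pos"][2]-.262
t=atz(ray(c,(326,239.2),o,R),zt)+.006*s["tool_rot"][:,2]
print("hole",h,"tip",t,"d tool",1000*s["tool_rot"].T@(h-t))
g=lambda u,v,x,y:((u+.5)/4-.5+x,(v+.5)/4-.5+y)
r=[ray(cal("scene"),g(202,252,356,124)),ray(cal("side"),g(203,256,188,139))]
print("hole2",tri(r),[atz(q,.05) for q in r])
# tip
r=[ray(cal("scene"),g(201,240,356,124)),ray(cal("side"),g(201,236,188,139))]
print("tip2",tri(r),[atz(q,zt) for q in r]);print(s["ee_pos"],s["tool_rot"])
E
```

```text
hole [0.4764 0.2641 0.05  ] tip [0.4783 0.2628 0.0698] d tool [19.843   0.6782 -2.1963]
hole2 (array([0.476 , 0.2624, 0.05  ]), [np.float64(0.07235071725663808), np.float64(0.07235071725652178)]) [array([0.476 , 0.2625, 0.05  ]), array([0.476 , 0.2623, 0.05  ])]
tip2 (array([0.4766, 0.2599, 0.0654]), [np.float64(1.7834396309905867), np.float64(1.7834396309907163)]) [array([0.4815, 0.2554, 0.0698]), array([0.474 , 0.2568, 0.0698])]
[0.4771 0.2628 0.3318] [[ 0.0025  0.2727  0.9621]
 [ 0.0014  0.9621 -0.2727]
 [-1.      0.002   0.002 ]]
```

The arm was still settling, so I'll look again.

```bash
python3 - <<'E'
from h import *
np.set_printoptions(precision=4,suppress=True)
s=env.sense();c=viewer.read_camera("wrist");f=c["frame"]
cv2.imwrite("pics/c9w.png",cv2.resize(f[150:300,250:400],None,fx=4,fy=4,interpolation=cv2.INTER_CUBIC))
print(s["time"],s["ee_pos"],s["tool_rot"][:,0],np.abs(s["qd"]).max())
s=env.sense();print(s["ee_pos"])
E
```

```text
12.0667 [0.4768 0.2627 0.3313] [ 0.0017  0.0009 -1.    ] 0.008106044443029087
[0.4767 0.2627 0.331 ]
```

View pics/c9w.png

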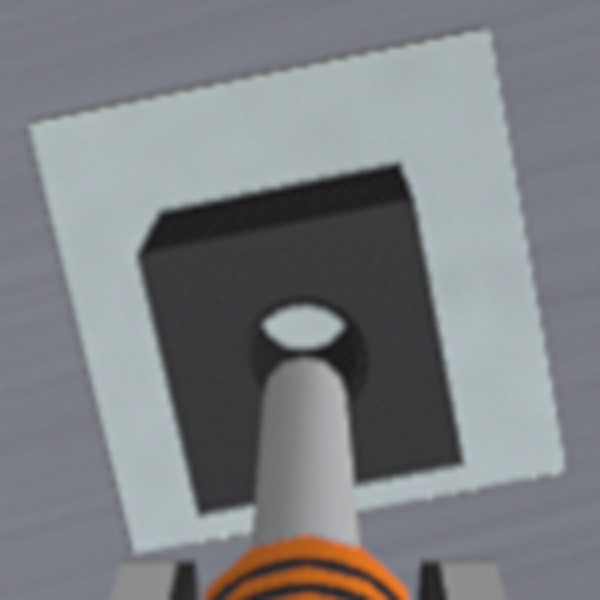

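apply_moves(
  plan=[0,0.5,-1.3,0,4,0.5,-1.3,0,8,0.5,-1.3,0,12,0.5,-1.3,0,16,0.5,-1.3,0,20,0.5,-1.3,0,24,0.5,-1.3,0,28,0.5,-1.3,0],
)

```text
time: 12.78
ee_pos: [0.4754, 0.2634, 0.3016]
tool_rot: [[-0.0, 0.272, 0.962], [-0.0, 0.962, -0.272], [-1.0, -0.0, -0.0]]
contact_force: [0.7, 0.3, -0.8]
finger_gap: 0.0207
```

Tip at about 0.04, inside the hole with no force. I'll continue down.

apply_moves(
  plan=[4,0,0,0,8,0,0,0,12,0,0,0,16,0,0,0,20,0,0,0,24,0,0,0,27,0,0,0,29,0,0,0,30,0,0,0],
)

```text
time: 13.53
ee_pos: [0.4754, 0.2635, 0.2718]
tool_rot: [[-0.0, 0.272, 0.962], [-0.0, 0.962, -0.272], [-1.0, -0.0, -0.0]]
contact_force: [0.7, -0.1, -1.1]
finger_gap: 0.0207
```

apply_moves(
  plan=[1,0,0,0,2,0,0,0,2.5,0,0,0],
)

```text
time: 13.78
ee_pos: [0.4756, 0.2635, 0.2701]
tool_rot: [[0.001, 0.272, 0.962], [0.0, 0.962, -0.272], [-1.0, 0.0, 0.001]]
contact_force: [-0.4, -0.6, 7.0]
finger_gap: 0.0205
```

apply_moves(
  plan=[0,0,0,0,0,0,0,0,0,0,0,0,0,0,0,0],
  hand=0.7,
)

```text
time: 14.12
ee_pos: [0.4755, 0.2635, 0.2697]
tool_rot: [[0.0, 0.272, 0.962], [0.0, 0.962, -0.272], [-1.0, 0.0, 0.0]]
contact_force: [-0.3, -0.6, 0.7]
finger_gap: 0.0598
```

apply_moves(
  plan=[-10,0,0,0,-30,0,0,0,-60,0,0,0,-90,0,0,0,-120,0,0,0,-140,0,0,0,-150,0,0,0],
)

```text
time: 14.7
ee_pos: [0.4756, 0.2637, 0.4235]
tool_rot: [[0.004, 0.272, 0.962], [0.003, 0.962, -0.272], [-1.0, 0.004, 0.003]]
contact_force: [0.4, 0.7, -0.1]
finger_gap: 0.06
```

```bash
python3 - <<'E'
from h import *
s=env.sense();ims=[]
for n,a,b in (("scene",.4766,.263),("side",.4766,.263)):
    f=viewer.read_camera(n)["frame"];p=proj(cal(n),[a,b,.06]);x,y=int(p[0]),int(p[1])
    ims.append(cv2.resize(f[y-60:y+60,x-50:x+50],None,fx=4,fy=4,interpolation=cv2.INTER_CUBIC))
cv2.imwrite("pics/c10.png",np.hstack(ims))
np.set_printoptions(precision=4,suppress=True)
print(s["time"],s["ee_pos"],s["tool_rot"],s["finger_gap"])
print(rel(s,[.5954,-.2394,.09]))
E
```

```text
14.7 [0.4756 0.2637 0.4235] [[ 0.0044  0.2724  0.9622]
 [ 0.0026  0.9622 -0.2724]
 [-1.      0.0037  0.0035]] 0.05997631282465704
[ 178.1 -452.6  251.2]
```

View pics/c10.png

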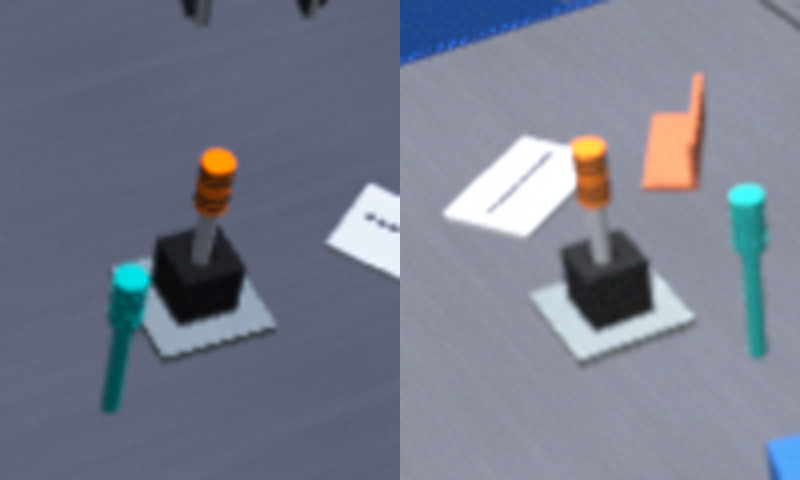

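The rod is back upright and fully down in its stand: the contact height (TCP z 0.2701) is the same as at the grasp. Now to the white post, turning the jaws square to the rack.

apply_moves(
  plan=[0,-15,8,0,0,-45,25,-0.04,0,-80,44,-0.09,0,-115,64,-0.13,0,-150,83,-0.18,0,-185,103,-0.22,0,-220,122,-0.27,0,-255,141,-0.31,0,-290,161,-0.36,0,-325,180,-0.41],
)

```text
time: 15.73
ee_pos: [0.56, -0.1003, 0.4176]
tool_rot: [[-0.003, -0.136, 0.991], [0.001, 0.991, 0.136], [-1.0, 0.001, -0.003]]
contact_force: [0.6, 0.2, 0.1]
finger_gap: 0.0597
```

```bash
python3 - <<'E'
from h import *
np.set_printoptions(precision=4,suppress=True)
s=env.sense();print(s["ee_pos"],s["tool_rot"],rel(s,[.5954,-.2394,.09]))
E
```

```text
[ 0.56   -0.1003  0.4176] [[-0.0034 -0.1363  0.9907]
 [ 0.0005  0.9907  0.1363]
 [-1.      0.001  -0.0032]] [ 172.7 -143.    17.2]
```

apply_moves(
  plan=[0,-20,2,0,0,-55,6,0,0,-90,11,0,0,-120,14,0,0,-138,16,0,0,-143,17,0,0,-143,17,0,0,-143,17,0,0,-143,17,0,0,-143,17,0],
)

```text
time: 16.57
ee_pos: [0.5962, -0.2358, 0.4196]
tool_rot: [[-0.0, -0.136, 0.991], [0.001, 0.991, 0.136], [-1.0, 0.001, -0.0]]
contact_force: [-0.6, 0.4, 0.4]
finger_gap: 0.0597
```

```bash
python3 - <<'E'
from h import *
np.set_printoptions(precision=4,suppress=True)
s=env.sense();c=viewer.read_camera("wrist");cv2.imwrite("pics/w11.png",c["frame"])
o,R=wpose(s,c);print(s["ee_pos"],s["tool_rot"][:,0],np.abs(s["qd"]).max(),proj(c,[.5954,-.2394,.102],o,R))
E
```

```text
[ 0.5962 -0.2358  0.4196] [-0.0002  0.0009 -1.    ] 0.007638649646520995 [321.345 225.121]
```

View pics/w11.png

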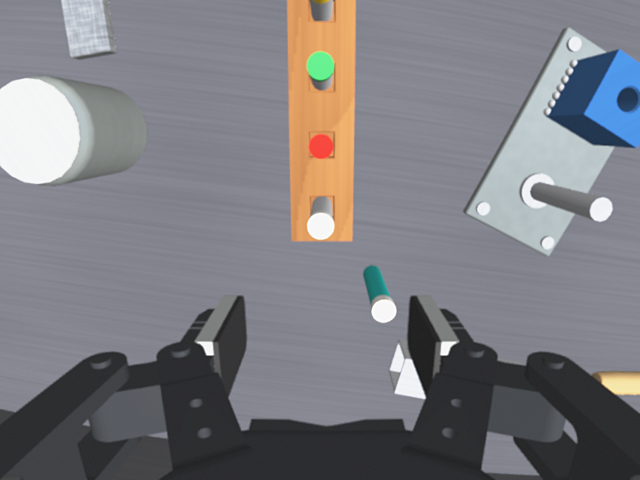

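The white post top is at (320,226), within 1.5 px of the prediction. The turquoise look-alike at (383,310) is clear of the jaws. I'll descend.

apply_moves(
  plan=[10,-4,-1,0,35,-4,-1,0,65,-4,-1,0,95,-4,-1,0,120,-4,-1,0,140,-4,-1,0,155,-4,-1,0,165,-4,-1,0,170,-4,-1,0,172,-4,-1,0],
)

```text
time: 17.45
ee_pos: [0.5955, -0.2417, 0.2469]
tool_rot: [[-0.001, -0.134, 0.991], [0.0, 0.991, 0.134], [-1.0, 0.0, -0.001]]
contact_force: [0.0, 0.4, -0.3]
finger_gap: 0.0599
```

```bash
python3 - <<'E'
from h import *
np.set_printoptions(precision=4,suppress=True)
s=env.sense();c=viewer.read_camera("wrist");cv2.imwrite("pics/w12.png",c["frame"])
print(s["ee_pos"],s["tool_rot"][:,0],s["contact_force"])
E
```

```text
[ 0.5955 -0.2417  0.2469] [-0.0009  0.0003 -1.    ] [ 0.0141  0.3692 -0.3458]
```

View pics/w12.png

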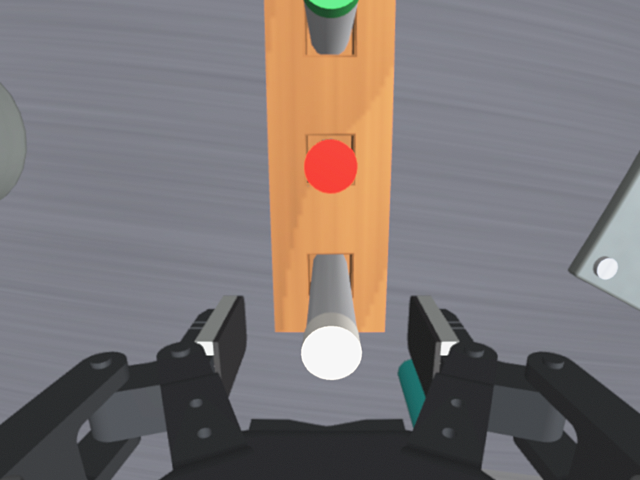

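apply_moves(
  plan=[0,1,1,0,0,1,1,0,0,1,1,0],
)

```text
time: 17.75
ee_pos: [0.5969, -0.2406, 0.2487]
tool_rot: [[0.002, -0.134, 0.991], [-0.001, 0.991, 0.134], [-1.0, -0.001, 0.002]]
contact_force: [0.8, 0.4, 0.7]
finger_gap: 0.0599
```

apply_moves(
  plan=[0,0,0,0,0,0,0,0,0,0,0,0,0,0,0,0,0,0,0,0,0,0,0,0],
  hand=0.0,
)

```text
time: 18.25
ee_pos: [0.5966, -0.2406, 0.2481]
tool_rot: [[0.0, -0.134, 0.991], [-0.0, 0.991, 0.134], [-1.0, -0.0, 0.0]]
contact_force: [-0.4, 1.0, 4.7]
finger_gap: 0.0161
```

Gripped (gap 16.1 mm). Now lift and carry.

apply_moves(
  plan=[-4,0,0,0,-14,0,0,0,-32,0,0,0,-58,0,0,0,-84,0,0,0,-108,0,0,0,-124,0,0,0,-130,0,0,0],
)

```text
time: 18.92
ee_pos: [0.5968, -0.2409, 0.3812]
tool_rot: [[0.004, -0.134, 0.991], [-0.002, 0.991, 0.134], [-1.0, -0.002, 0.004]]
contact_force: [-0.3, 0.8, -2.1]
finger_gap: 0.0162
```

apply_moves(
  plan=[0,12,-5,0,0,38,-15,0,0,68,-27,0,0,98,-39,0,0,128,-51,0,0,158,-63,0,0,188,-75,0,0,218,-87,0,0,236,-95,0,0,242,-97,0],
)

```text
time: 19.75
ee_pos: [0.4659, -0.0108, 0.3775]
tool_rot: [[-0.002, -0.138, 0.99], [0.001, 0.99, 0.138], [-1.0, 0.001, -0.002]]
contact_force: [-0.4, 0.3, -2.3]
finger_gap: 0.0161
```

apply_moves(
  plan=[10,0,0,0,20,0,0,0,20,0,0,0,20,0,0,0,20,0,0,0,20,0,0,0],
)

```text
time: 20.25
ee_pos: [0.4683, -0.0142, 0.358]
tool_rot: [[0.001, -0.133, 0.991], [-0.0, 0.991, 0.133], [-1.0, -0.0, 0.001]]
contact_force: [-0.3, 1.1, -2.1]
finger_gap: 0.0163
```

```bash
python3 - <<'E'
from h import *
np.set_printoptions(precision=4,suppress=True)
s=env.sense();c=viewer.read_camera("wrist");cv2.imwrite("pics/w13.png",c["frame"]);ims=[]
for n in ("scene","side"):
    f=viewer.read_camera(n)["frame"];p=proj(cal(n),[.469,-.013,.1]);x,y=int(p[0]),int(p[1])
    print(n,x-50,y-60); ims.append(cv2.resize(f[y-60:y+60,x-50:x+50],None,fx=4,fy=4,interpolation=cv2.INTER_CUBIC))
cv2.imwrite("pics/c13.png",np.hstack(ims))
cv2.imwrite("pics/c13w.png",cv2.resize(c["frame"][170:320,250:400],None,fx=4,fy=4,interpolation=cv2.INTER_CUBIC))
print(s["time"],s["ee_pos"],s["tool_rot"][:,0],s["contact_force"],np.abs(s["qd"]).max())
o,R=wpose(s,c);print(proj(c,[.4685,-.0131,.07],o,R))
E
```

```text
scene 258 144
side 244 184
20.25 [ 0.4683 -0.0142  0.358 ] [ 0.0006 -0.0001 -1.    ] [-0.2771  1.1194 -2.0678] 0.004353865988335128
[328.2221 237.3418]
```

View pics/w13.png

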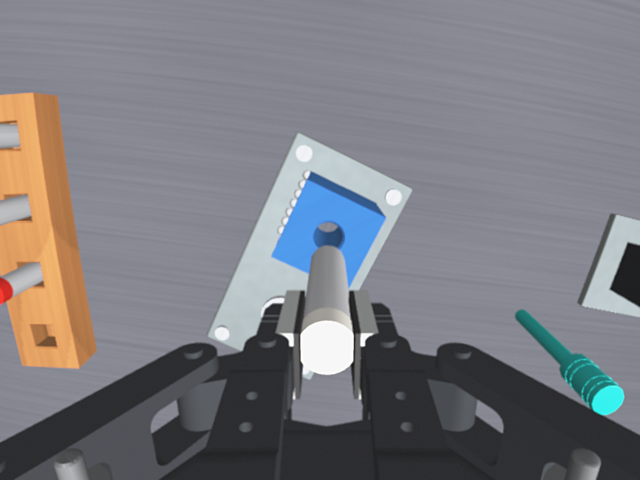

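View pics/c13.png

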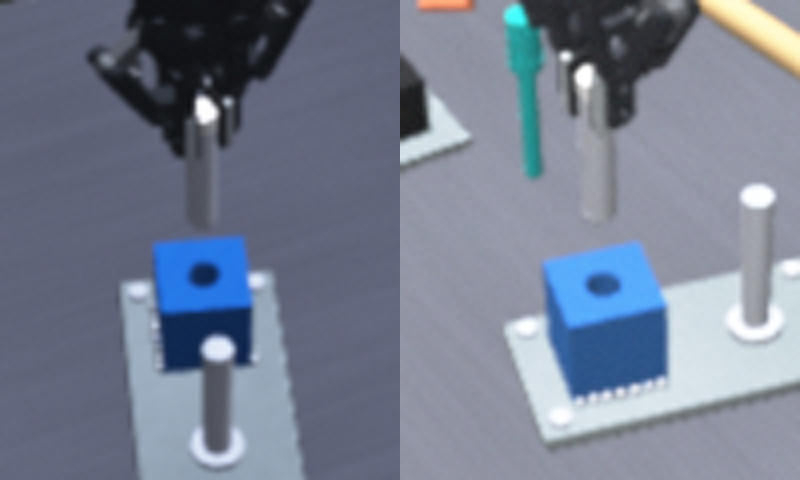

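View pics/c13w.png

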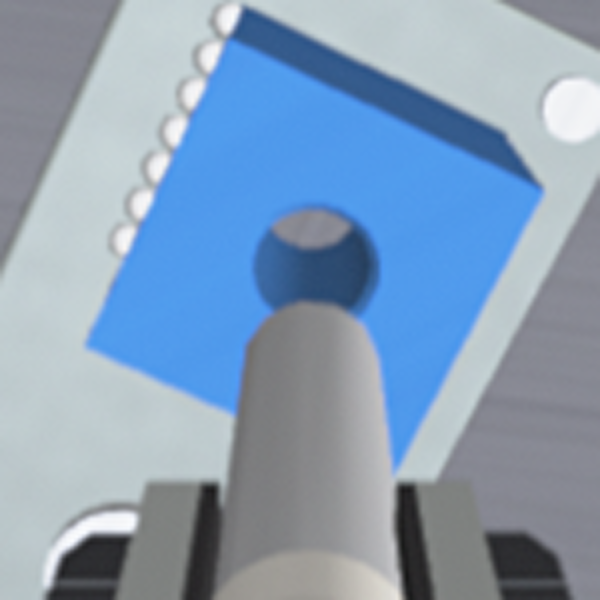

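The white post hangs above the socket. In the wrist view the bore centre is at (328.6,236.9), the post's foot edge at (328,245.4) and its cap centre at (327,347).

```bash
python3 - <<'E'
from h import *
np.set_printoptions(precision=4,suppress=True)
s=env.sense();c=viewer.read_camera("wrist");o,R=wpose(s,c);t=s["tool_rot"];p0=s["ee_pos"]
print(p0,t[:,0])
zf=p0[2]-.2381
f0=lambda X:1000*(t.T@(X-p0))
print("mouth",f0(atz(ray(c,(328.6,236.9),o,R),.07)))
print("mouth(3cam)",f0(np.array([.4685,-.0131,.07])))
e=atz(ray(c,(328.0,245.4),o,R),zf);print("foot far edge",f0(e))
e=atz(ray(c,(328.0,245.4),o,R),zf+.0015);print("foot far edge+1.5",f0(e))
print("cap",f0(atz(ray(c,(327,347),o,R),zf+.092)))
g=lambda u,v,x,y:((u+.5)/4-.5+x,(v+.5)/4-.5+y)
def T(a,b,z):
    r=[ray(cal("scene"),g(*a,258,144)),ray(cal("side"),g(*b,244,184))]
    x,e=tri(r);return x,np.round(e,1),[f0(atz(q,z)) for q in r]
print("foot",T((202,225),(198,214),zf));print("mouth",T((204,274),(203,285),.07))
E
python3 - <<'E'
import cv2,numpy as np
a=cv2.imread("pics/c13.png");cv2.imwrite("pics/c14.png",np.hstack([cv2.resize(a[80:300,130:280],None,fx=2.6,fy=2.6),cv2.resize(a[50:270,530:680],None,fx=2.6,fy=2.6)]))
E
```

```text
[ 0.4681 -0.0139  0.3579] [ 0.0004 -0.     -1.    ]
mouth [287.9002   1.3447  -0.1514]
mouth(3cam) [287.9005   0.7509   0.4344]
foot far edge [238.097    0.7622  -8.2443]
foot far edge+1.5 [236.5968   0.756   -8.6602]
cap [146.0998   0.1309  -0.4433]
foot (array([ 0.4686, -0.0132,  0.1182]), array([2.3, 2.3]), [array([238.1014,  -2.4832,   3.1737]), array([238.0997,   2.1235,  -0.3   ])])
mouth (array([ 0.4678, -0.0132,  0.0692]), array([0., 0.]), [array([287.9004,   0.4817,   0.2306]), array([287.9001,   0.0702,  -0.8334])])
```

View pics/c14.png

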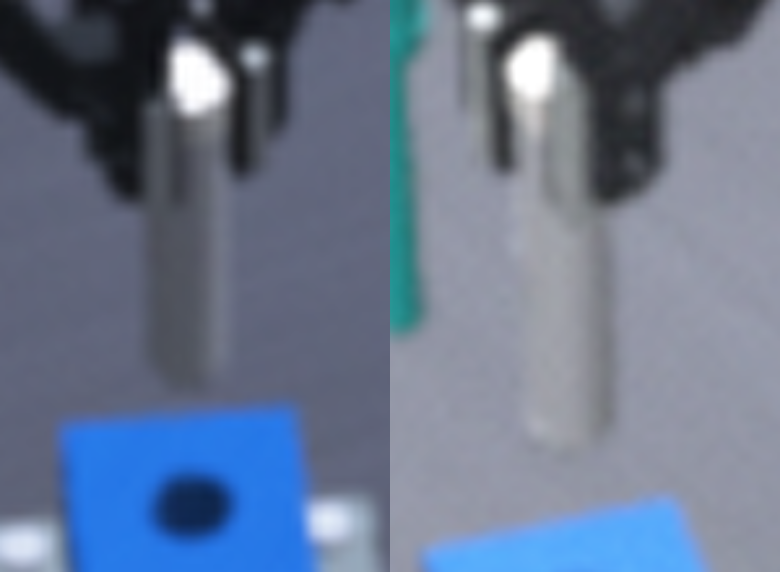

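apply_moves(
  plan=[8,0.5,-0.2,0,20,0.5,-0.2,0,32,0.5,-0.2,0,41,0.5,-0.2,0,45,0.5,-0.2,0,45,0.5,-0.2,0,45,0.5,-0.2,0,45,0.5,-0.2,0],
)

```text
time: 21.32
ee_pos: [0.468, -0.0133, 0.3131]
tool_rot: [[0.001, -0.134, 0.991], [-0.0, 0.991, 0.134], [-1.0, -0.0, 0.001]]
contact_force: [0.1, 0.2, -2.3]
finger_gap: 0.0158
```

```bash
python3 - <<'E'
from h import *
np.set_printoptions(precision=4,suppress=True)
s=env.sense();c=viewer.read_camera("wrist");ims=[]
for n in ("scene","side"):
    f=viewer.read_camera(n)["frame"];p=proj(cal(n),[.469,-.013,.08]);x,y=int(p[0]),int(p[1])
    print(n,x-25,y-35); ims.append(cv2.resize(f[y-35:y+35,x-25:x+25],None,fx=8,fy=8,interpolation=cv2.INTER_CUBIC))
cv2.imwrite("pics/c15.png",np.hstack(ims))
cv2.imwrite("pics/c15w.png",cv2.resize(c["frame"][190:340,250:400],None,fx=4,fy=4,interpolation=cv2.INTER_CUBIC))
print(s["time"],s["ee_pos"],s["tool_rot"][:,0],s["contact_force"],np.abs(s["qd"]).max())
E
```

```text
scene 283 174
side 269 215
21.3167 [ 0.468  -0.0133  0.3131] [ 0.0007 -0.     -1.    ] [ 0.0671  0.2467 -2.3034] 0.004165776605706586
```

View pics/c15.png

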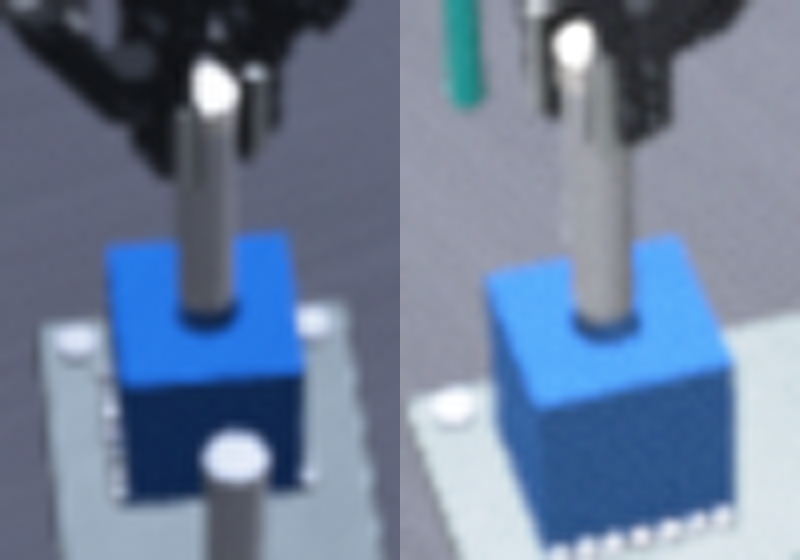

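View pics/c15w.png

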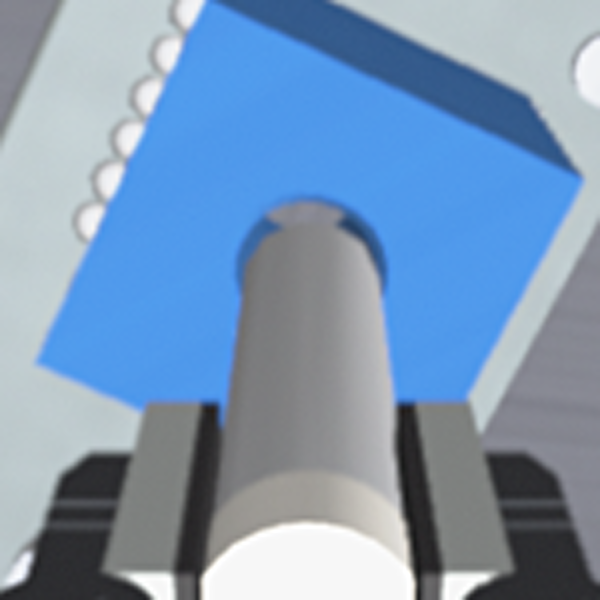

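The foot is 5 mm above the mouth and centred to about 1 mm in all three views. I'll insert it gently.

apply_moves(
  plan=[1.5,0,0.3,0,3,0,0.3,0,4.5,0,0.3,0,6,0,0.3,0,7,0,0.3,0],
)

```text
time: 21.98
ee_pos: [0.468, -0.0133, 0.3054]
tool_rot: [[-0.0, -0.134, 0.991], [-0.0, 0.991, 0.134], [-1.0, 0.0, -0.0]]
contact_force: [0.3, 0.9, -2.0]
finger_gap: 0.0161
```

apply_moves(
  plan=[1.5,0,0,0,3,0,0,0,4.5,0,0,0,6,0,0,0],
)

```text
time: 22.32
ee_pos: [0.4681, -0.0133, 0.2996]
tool_rot: [[0.0, -0.134, 0.991], [-0.0, 0.991, 0.134], [-1.0, -0.0, 0.0]]
contact_force: [0.3, -0.1, -2.4]
finger_gap: 0.016
```

Entered freely (foot about 8.5 mm deep, no force). I'll keep lowering.

apply_moves(
  plan=[2,0,0,0,4,0,0,0,6,0,0,0,8,0,0,0,10,0,0,0],
)

```text
time: 22.73
ee_pos: [0.4681, -0.0134, 0.2895]
tool_rot: [[0.0, -0.134, 0.991], [-0.0, 0.991, 0.134], [-1.0, -0.0, 0.0]]
contact_force: [0.7, -0.2, -1.1]
finger_gap: 0.0162
```

apply_moves(
  plan=[2,0,0,0,4,0,0,0,6,0,0,0,8,0,0,0,10,0,0,0],
)

```text
time: 23.15
ee_pos: [0.4681, -0.0134, 0.2795]
tool_rot: [[0.0, -0.134, 0.991], [-0.0, 0.991, 0.134], [-1.0, -0.0, 0.0]]
contact_force: [1.0, -0.1, -0.4]
finger_gap: 0.016
```

apply_moves(
  plan=[2,0,0,0,4,0,0,0,6,0,0,0,8,0,0,0,10,0,0,0],
)

```text
time: 23.57
ee_pos: [0.4681, -0.0133, 0.2695]
tool_rot: [[0.0, -0.134, 0.991], [-0.0, 0.991, 0.134], [-1.0, -0.0, 0.0]]
contact_force: [1.5, -0.3, -0.9]
finger_gap: 0.0162
```

apply_moves(
  plan=[2,0,0,0,4,0,0,0,6,0,0,0,8,0,0,0,10,0,0,0],
)

```text
time: 23.98
ee_pos: [0.4681, -0.0133, 0.2595]
tool_rot: [[0.0, -0.134, 0.991], [-0.0, 0.991, 0.134], [-1.0, -0.0, 0.0]]
contact_force: [1.0, -0.9, -0.9]
finger_gap: 0.0162
```

apply_moves(
  plan=[1,0,0,0,2,0,0,0,3,0,0,0,4,0,0,0,5,0,0,0,5,0,0,0],
)

```text
time: 24.48
ee_pos: [0.4681, -0.0133, 0.2546]
tool_rot: [[0.0, -0.134, 0.991], [-0.0, 0.991, 0.134], [-1.0, -0.0, 0.0]]
contact_force: [2.6, -0.9, -2.4]
finger_gap: 0.016
```

apply_moves(
  plan=[0.7,0,0,0,1.4,0,0,0,2,0,0,0,2,0,0,0],
)

```text
time: 24.82
ee_pos: [0.4681, -0.0133, 0.2527]
tool_rot: [[0.0, -0.134, 0.991], [-0.0, 0.991, 0.134], [-1.0, -0.0, 0.0]]
contact_force: [1.6, -0.5, -1.6]
finger_gap: 0.0158
```

apply_moves(
  plan=[0.7,0,0,0,1.4,0,0,0,1.4,0,0,0],
)

```text
time: 25.07
ee_pos: [0.4681, -0.0133, 0.2515]
tool_rot: [[0.0, -0.134, 0.991], [-0.0, 0.991, 0.134], [-1.0, -0.0, 0.0]]
contact_force: [1.6, -0.9, 4.3]
finger_gap: 0.0165
```

The post rests on the stop: about 6 N, foot near z 0.0134, which agrees with the rod probe. I'll release it.

apply_moves(
  plan=[0,0,0,0,0,0,0,0,0,0,0,0,0,0,0,0],
  hand=0.6,
)

```text
time: 25.4
ee_pos: [0.4676, -0.0132, 0.251]
tool_rot: [[-0.001, -0.134, 0.991], [0.0, 0.991, 0.134], [-1.0, 0.0, -0.001]]
contact_force: [-0.8, 0.5, -0.1]
finger_gap: 0.0513
```

apply_moves(
  plan=[-5,0,0,0,-15,0,0,0,-30,0,0,0,-55,0,0,0,-85,0,0,0,-115,0,0,0,-140,0,0,0,-150,0,0,0,-150,0,0,0,-150,0,0,0],
)

```text
time: 26.23
ee_pos: [0.4678, -0.0133, 0.4015]
tool_rot: [[0.001, -0.134, 0.991], [-0.0, 0.991, 0.134], [-1.0, -0.0, 0.001]]
contact_force: [-0.5, 0.3, 0.6]
finger_gap: 0.0512
```

```bash
python3 - <<'E'
from h import *
s=env.sense();ims=[];print(s["time"],s["ee_pos"],s["contact_force"])
for n in ("scene","side"):
    f=viewer.read_camera(n)["frame"];cv2.imwrite(f"pics/{n}20.png",f);p=proj(cal(n),[.5,-.013,.09]);x,y=int(p[0]),int(p[1])
    print(n,x-50,y-60); ims.append(cv2.resize(f[y-60:y+60,x-50:x+50],None,fx=4,fy=4,interpolation=cv2.INTER_CUBIC))
cv2.imwrite("pics/c20.png",np.hstack(ims))
c=viewer.read_camera("wrist");cv2.imwrite("pics/w20.png",c["frame"])
E
```

```text
26.2333 [ 0.46777895 -0.01329846  0.40152549] [-0.47224468  0.33380031  0.61531043]
scene 264 155
side 255 182
```

View pics/c20.png

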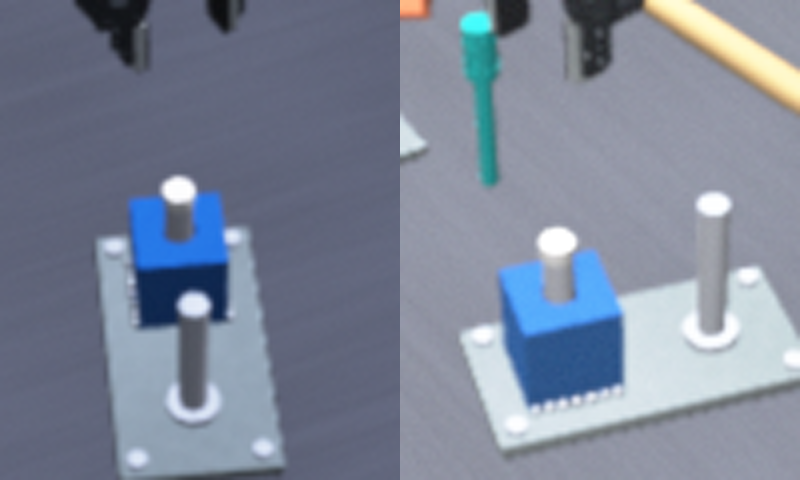

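View pics/scene20.png

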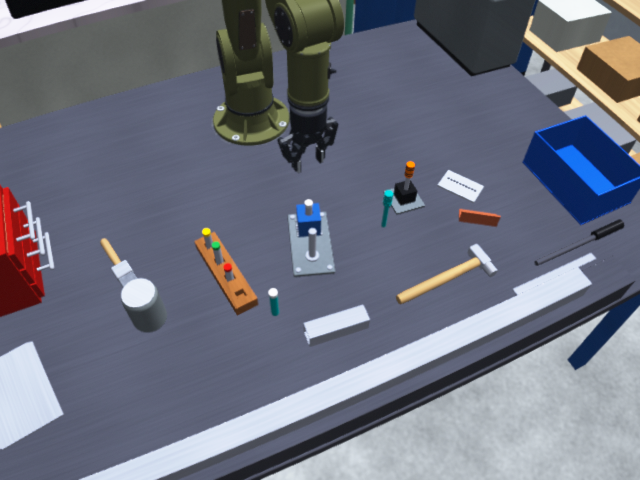

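View pics/w20.png

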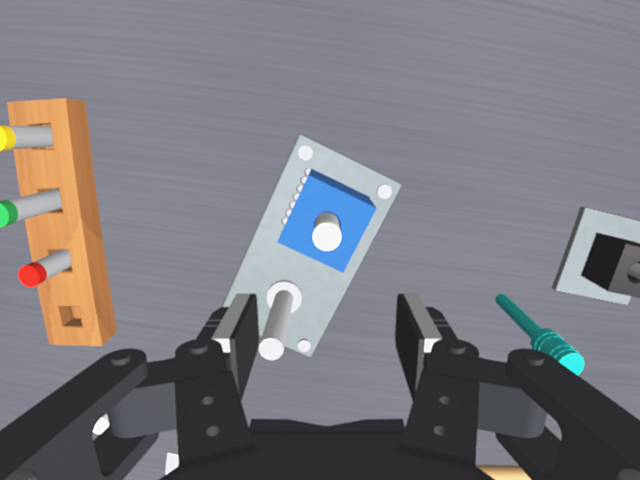

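The white post stands released in the socket, with its top at scene crop (179,188) and side crop (157,239). The rack still holds yellow, green and red, the rod is in its stand, and nothing else appears to have moved.

```bash
python3 - <<'E'
from h import *
np.set_printoptions(precision=4,suppress=True)
g=lambda u,v,x,y:((u+.5)/4-.5+x,(v+.5)/4-.5+y)
for k,a,b in (("post",(179,187),(157,238)),("rest",(194,303),(313,204))):
    print(k,tri([ray(cal("scene"),g(*a,264,155)),ray(cal("side"),g(*b,255,182))]))
for n in("scene","side"):
    d=cv2.absdiff(cv2.imread(f"pics/{n}0.png"),cv2.imread(f"pics/{n}20.png")).max(2)>60
    nn,_,st,_=cv2.connectedComponentsWithStats(d.astype(np.uint8));print(n,[tuple(r) for r in st[1:] if r[4]>15])
E
```

```text
post (array([ 0.4679, -0.0137,  0.1095]), [np.float64(0.042466061037843915), np.float64(0.04246606103785025)])
rest (array([ 0.5531, -0.0417,  0.1104]), [np.float64(0.09069771113459679), np.float64(0.09069771113456251)])
scene [(np.int32(222), np.int32(0), np.int32(21), np.int32(24), np.int32(311)), (np.int32(261), np.int32(0), np.int32(17), np.int32(48), np.int32(407)), (np.int32(286), np.int32(0), np.int32(13), np.int32(13), np.int32(106)), (np.int32(278), np.int32(7), np.int32(65), np.int32(164), np.int32(5101)), (np.int32(221), np.int32(30), np.int32(6), np.int32(14), np.int32(59)), (np.int32(217), np.int32(38), np.int32(4), np.int32(14), np.int32(29)), (np.int32(231), np.int32(38), np.int32(29), np.int32(10), np.int32(135)), (np.int32(268), np.int32(53), np.int32(5), np.int32(33), np.int32(93)), (np.int32(219), np.int32(64), np.int32(3), np.int32(14), np.int32(17)), (np.int32(236), np.int32(72), np.int32(28), np.int32(11), np.int32(200)), (np.int32(304), np.int32(199), np.int32(9), np.int32(16), np.int32(105)), (np.int32(232), np.int32(272), np.int32(13), np.int32(27), np.int32(
[... 843 characters left out ...]
 np.int32(26), np.int32(70), np.int32(547)), (np.int32(1), np.int32(268), np.int32(35), np.int32(15), np.int32(267)), (np.int32(405), np.int32(274), np.int32(11), np.int32(12), np.int32(95)), (np.int32(15), np.int32(278), np.int32(27), np.int32(8), np.int32(84)), (np.int32(401), np.int32(289), np.int32(11), np.int32(18), np.int32(118)), (np.int32(29), np.int32(290), np.int32(15), np.int32(6), np.int32(48)), (np.int32(47), np.int32(291), np.int32(12), np.int32(5), np.int32(22)), (np.int32(15), np.int32(323), np.int32(52), np.int32(22), np.int32(746)), (np.int32(0), np.int32(346), np.int32(12), np.int32(13), np.int32(67)), (np.int32(15), np.int32(358), np.int32(11), np.int32(8), np.int32(41))]
```

Image comparison shows only the arm, the moved white post and its empty pocket have changed. The post top measures 0.1095 m against 0.1104 m for the rest post. I'm handing in.

```bash
python3 -c "
from station import env
print(env.sign_off())"
```

```text
the job is handed in; nothing more can be done
None
```

The white-banded post now stands in the blue socket, resting on the hidden stop, and the orange depth rod is back in its stand. I handed the job in shortly after 26 s on the robot's clock; the sign-off reports no verdict.

- **Probing:** the rod touched the stop and rested on it at about 7 N for at least 0.3 s. That puts the stop about 55 mm below the mouth, so white (92 mm) was the nearest post. Back in the stand, the rod met the bottom at the same height as when I first gripped it.
- **Placing:** I lowered the white post until it rested on the stop at about 6 N. Its foot was at z ≈ 13.4 mm, against about 13.7 mm for the rod tip. I then released it and drew the gripper clear.
- **Last checks:** comparing the fixed-camera pictures from before and after, only the arm, the white post and its empty rack pocket had changed. The other three posts, the look-alikes and the bystanders had not visibly moved. The post stands within about 1 mm of the socket axis.
- **Disagreement:** the cameras put the post's top at 109.5 mm and the rest post's at 110.4 mm. The force probing implies a top at about 106 mm, roughly 4 mm below the rest post. I put the 3 mm difference down mainly to the picture scale. Both figures are within the 6.5 mm allowed, though the probing one leaves only about 2.5 mm of margin.

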